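# Bring a bench variable transformer up to 70

## Robot

A 6-joint arm with a two-finger parallel gripper is mounted at the origin on the work surface. World frame = base frame: x ahead of the robot, y to its left, z up, the work surface at z = 0. Lengths are in m, angles in rad, forces in N, time in s.
With the tool pointing down it reaches from about 0.2 to 0.875 m from the base axis. Payload 3.4 kg.
Tool frame: the origin (TCP) lies between the finger pads; the fingertips stand 25 mm ahead of it and the grasp point (between the pads) lies 6 mm ahead of it (r.nose_length is the z of the fingertips in the tool frame, in m); z points along the fingers, y is the line along which they close (so a half turn about z gives the same grasp; the last joint's range is limited). The gripper opens to 94 mm and grips with 3 to 60 N. Pads are 16 mm wide; open, the fingers measure 119 mm over their backs; the gripper's body (75 mm by 177 mm) begins 78 mm behind the grasp point.
Start: joints at [-1.304, 0.276, 1.505, -0, 1.361, -0.121], TCP at [0.217, -0.532, 0.23] pointing down, gripper open.
Joint ranges: [-2.89, 2.89], [-0.75, 2.08], [0.22, 2.7], [-1.18, 4.32], [0.11, 2.71], [-2.7, 2.7]. Speed limits (rad/s): [2.57, 2.57, 3.14, 3.14, 3.14, 3.14].

## Interface

Orientations are given as a unit quaternion [w, x, y, z].
In Python, from plant import r, gripper_to, inverse_kinematics, vision, models, telemetry gives the robot as it stands. Calls block until the motion is done:
- r.move_to(position, orientation): joint-space move of the TCP to a pose.
- r.move_l(position, rot=None, vel=0.15, guard=None): straight line of the TCP; rot=None keeps the orientation; vel is the mean speed in m/s. With guard (N) it stops when the force on the tool has changed by that much, and returns True; else False.
- r.movej(angles): joint-space move.
- gripper_to(opening, f_grip=None): finger opening in m; f_grip is the grip in N (None keeps the last); returns when the fingers have stopped.
- r.hold(seconds).
- inverse_kinematics(position, orientation): joint angles nearest the present ones, or None.
- vision.snapshot(name): name is "side" or "top" or "wrist"; returns the picture (420x560x3 uint8, red, green, blue); there is no depth.
- vision.get_calibration(name): a dict with "fx", "fy", "cx", "cy" (pixels), "position" and "orientation" of the camera in the world. Camera axes: x right, y down, z forward; pixel columns grow to the right and rows downward; lengths in m; the calibration is good to about 2 mm. A picture is of the moment at which its call begins: read the wrist's pose just before it. get_calibration takes no time and is no camera call; for the wrist camera it gives the pose at the moment of the call.
A pose or a line that the arm cannot do raises r.PlanningError and nothing moves.
- r.sign_off(): hands the job in; it is judged then, once.
Trained networks look in the newest picture that a camera, given by its name, has taken for a name from the list of things; names that differ only in an ending like _2 or _b are one class to them, and where a whole thing is asked for, a point or a joint stands for the part that bears it (a point fixed in the world has none). Each returns a list of dicts, best first, with "score" (0 to 1); they miss things now and then, are a little off and sometimes report something else, mostly with a low value. They report only what shows in the picture. A call takes as long as a camera call.
- models.boxes_of(thing, camera): "at" ([x, y, z] in m, in world coordinates, good to about 4 mm: the middle of the surface that is visible of it).
- models.regions_of(thing, camera): "pixels" (420x560 bool, what is visible of it).
- models.mark_of(thing, camera): "at" ([x, y, z] in m, in world coordinates, good to about 4 mm: a listed point, or the origin of a listed thing).
Readings, each from a call of its own:
- telemetry.current_t(): time.
- telemetry.current_joints(): joint angles.
- telemetry.current_dq(): joint speeds.
- telemetry.current_joint_efforts(): joint torques, N m.
- telemetry.current_ee_pos(): TCP position.
- telemetry.current_tool_rot(): TCP orientation.
- telemetry.current_wrist_force(): force on the tool from outside, world axes, zero at the start.
- telemetry.current_torque(): the same for the moment, N m.
- telemetry.current_opening(): finger opening in m.
- telemetry.current_finger_force(): force on a finger pad.
Only numpy, scipy, OpenCV 4.12 (cv2) and the standard library are available. Lean on these libraries where they do the work, as an engineer would, in place of code of your own. Each camera call takes 0.05 s, during which the arm holds its last target. There are 200 camera calls.

## Task

Bring the variable transformer up safely, pushing with the fingertips only and never taking the knob between the fingers: push the pointer knob round anticlockwise to its zero stop, then press the mains rocker over to on, then push the knob clockwise until its white pointer line lines up with the 70 line of the scale, and take the fingers away. Leave the other things on the bench where they are.

Things in the scene. Friction and masses are not known exactly. Their poses are not given: they have to be found in the camera images.
- transformer: Bench variable transformer, fixed: white sheet-metal case 165 mm (its x) by 225 mm (its y, 273 mm over the end flanges) by 125 mm tall. Origin under its centre, x pointing away from the operator, z up. On its flat top: round dial plate (centre x 0, y +43 mm), mains rocker (x -30, y -80 mm) and a fuse cap (13 mm across, 9 mm tall, x +45, y -80 mm).
- plate (a point): Centre of the aluminium dial plate (132 mm across), on its top, 127 mm above the bench; axes as the case's. Scale without figures: clockwise from above, 0 to 100 over 300 degrees, a long line every ten (30 degrees), a short one half-way. The 60 degree gap faces the operator (-x); 0 is the first long line (150 degrees anticlockwise from +x), 50 points to +x, 70 is the eighth long line counting the 0 line.
- dial_bar (a point): Point on the knob's axis at the top of its bar, 159 mm above the bench. Black knob: round skirt 80 mm across, its top 24 mm below this point; across it an upright-sided bar 78 mm long, 16 mm wide, its top at this point, with a round hub 30 mm across in its middle. The frame turns with the knob: x along the bar to the end with the white pointer line, z up.
- dial (a joint): Knob angle, rad: 0 at the zero stop (pointer on the 0 line), grows clockwise seen from above, 0.524 per long line, 70 is at 3.665, upper stop 5.236. It turns stiffly (0.12 N m) and stays where it is left. The bar can be pushed round with a fingertip low on its side near one end.
- line_70 (a point): Middle of the 70 line on the dial plate, 54 mm from the knob's axis (the long lines are 17 mm long, 2.2 mm wide).
- rocker_on (a point): Point to press, on the 'on' half of the black mains rocker: the half towards the operator (case's -x), with a short white stroke, 13 mm from the pivot. The rocker is 38 mm long (case's x) by 24 mm wide in a bezel 3 mm high. This half's end stands up about 6 mm when off; when on it lies level, 130 mm above the bench, and the other half stands up. z of this frame: the half's outward normal.
- rocker (a joint): Rocker angle, rad: 0 off, 0.34 on. It tips over under about 4 N at the pressing point and stays where it is left, so press it right down.
- screwdriver_grip (a point): Screwdriver 190 mm long lying on the bench left of the case; middle of its handle. Leave alone.
- reel_mid (a point): Grey solder reel, 62 mm across, 50 mm tall, standing behind the case to the left; its centre. Leave alone.
- jar_mid (a point): Small clear screw jar with metal cap, 52 mm across, 65 mm tall, right of the case; its centre. Leave alone.
- testbox_mid (a point): Bare aluminium box 55 by 110 by 30 mm with two brass sockets, right of the case, beyond the jar; its centre. Leave alone.

How it is judged:
By the outcome, as a careful person would: the job done as asked, in the order asked, and still so for the second after the job is handed in, with the robot touching nothing.
It also fails if it takes over 58 s, if anything falls off the work surface, if the arm or the gripper's body presses on something with over 40 N, if the wrist force passes 120 N, or if a joint passes its speed limit or range.

## Working session

There is one attempt and no reset: what is moved stays moved. The work goes in short steps, each a Python script; the robot and the scene stay as the last script left them, time stands still between calls to the robot, and variables do not carry over. Pictures are saved under pics/ and viewed, at most 10 in all, crops included, and the job is handed in when it is done.

```bash
ls; mkdir -p pics
python3 - <<'E'
from plant import r, vision, models, telemetry
import cv2,numpy as np
ims=[]
for c in ("side","top"):
    im=vision.snapshot(c); ims.append(im)
    k=vision.get_calibration(c); print(c,{a:np.round(b,3).tolist() for a,b in k.items()})
    for n in ["transformer","plate","dial_bar","line_70","rocker_on","jar_mid","testbox_mid","reel_mid","screwdriver_grip"]:
        m=models.mark_of(n,c); print(n,[(np.round(x["at"],3).tolist(),round(x["score"],2)) for x in m[:2]])
cv2.imwrite("pics/a.png",cv2.cvtColor(cv2.resize(np.vstack(ims),None,fx=0.71,fy=0.71),cv2.COLOR_RGB2BGR))
cv2.imwrite("pics/top.png",cv2.cvtColor(ims[1],cv2.COLOR_RGB2BGR))
print(r.nose_length,telemetry.current_t(),telemetry.current_tool_rot())
E
```

```text
pics
side {'fx': 434.352, 'fy': 434.352, 'cx': 279.479, 'cy': 213.77, 'position': [0.288, 0.751, 0.546], 'orientation': [0.108, -0.16, 0.842, -0.504]}
transformer [([0.497, -0.116, 0.005], 0.97)]
plate [([0.499, -0.072, 0.125], 0.92)]
dial_bar [([0.494, -0.072, 0.158], 0.93)]
line_70 [([0.525, -0.118, 0.126], 0.73)]
rocker_on [([0.469, -0.2, 0.136], 0.53)]
jar_mid [([0.475, 0.078, 0.01], 0.54)]
testbox_mid [([0.474, 0.08, 0.009], 0.58)]
reel_mid [([0.633, 0.046, 0.03], 0.65)]
screwdriver_grip [([0.475, 0.08, 0.012], 0.86), ([0.494, -0.073, 0.155], 0.62)]
top {'fx': 518.813, 'fy': 518.813, 'cx': 276.819, 'cy': 202.159, 'position': [0.362, 0.054, 1.399], 'orientation': [0.052, -0.702, 0.708, -0.06]}
transformer [([0.502, -0.12, -0.0], 0.73)]
plate [([0.495, -0.071, 0.129], 0.94)]
dial_bar [([0.497, -0.073, 0.158], 0.83)]
line_70 [([0.526, -0.117, 0.132], 0.66)]
rocker_on [([0.469, -0.198, 0.132], 0.68)]
jar_mid [([0.478, -0.352, 0.034], 0.62), ([0.524, -0.118, 0.128], 0.37)]
testbox_mid [([0.58, -0.341, 0.012], 0.68)]
reel_mid [([0.63, 0.044, 0.025], 0.79)]
screwdriver_grip [([0.473, 0.084, 0.015], 0.84)]
0.025 1.0 [5.72157290e-05 9.81263820e-01 1.92668919e-01 1.67580040e-05]
```

View pics/a.png

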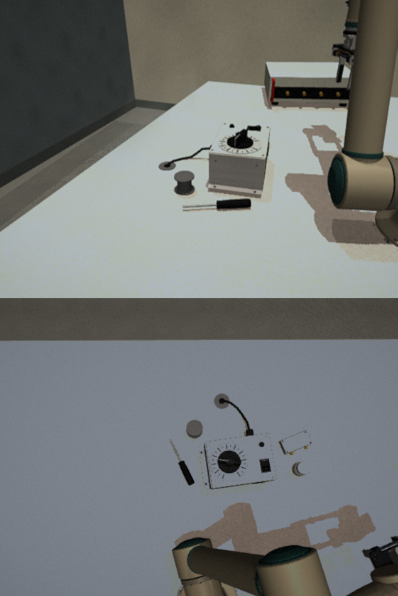

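The side view shows the case with the black knob, the screwdriver and the reel. The top view shows the rocker and fuse on the case's right half (about 265,465), with the jar and box to the right. Next I'll look from close up with the wrist camera.

```bash
cat > h.py <<'E'
from plant import r, gripper_to, inverse_kinematics, vision, models, telemetry
import cv2,numpy as np
from scipy.spatial.transform import Rotation as R
def rot(q): return R.from_quat(np.roll(q,-1))
def down(yaw): return np.roll((R.from_euler('z',yaw)*R.from_euler('x',np.pi)).as_quat(),1)
def pix2z(k,u,v,z):
    d=rot(k["orientation"]).apply([(u-k["cx"])/k["fx"],(v-k["cy"])/k["fy"],1]); p=np.array(k["position"])
    return p+d*(z-p[2])/d[2]
def proj(k,P):
    q=rot(k["orientation"]).inv().apply(np.asarray(P)-k["position"])
    return q[...,:2]/q[...,2:]*[k["fx"],k["fy"]]+[k["cx"],k["cy"]]
def ortho(k,im,c,yaw,z,half,n):
    "resample picture onto plane z, case frame: up = case x, right = case -y"
    g=np.linspace(-half,half,n); Y,X=np.meshgrid(-g,-g)
    P=R.from_euler('z',yaw).apply(np.stack([X,Y,0*X],-1).reshape(-1,3))+[c[0],c[1],z]
    m=proj(k,P).astype(np.float32).reshape(n,n,2)
    return cv2.remap(im,m[...,0],m[...,1],cv2.INTER_LINEAR)
def save(n,im): cv2.imwrite(f"pics/{n}.png",cv2.cvtColor(im,cv2.COLOR_RGB2BGR))
E
python3 - <<'E'
from h import *
k=vision.get_calibration("wrist"); T=rot(telemetry.current_tool_rot()); p=np.array(telemetry.current_ee_pos())
print("cam in tool",T.inv().apply(np.array(k["position"])-p), (T.inv()*rot(k["orientation"])).as_matrix().round(2).tolist(),k["fx"])
q=down(0); off=rot(q).apply(T.inv().apply(np.array(k["position"])-p))
for dx in (0.0,0.06):
    r.move_to(np.array([0.49+dx,-0.12,0.46])-[off[0],off[1],0],q); r.hold(0.3)
    k=vision.get_calibration("wrist"); im=vision.snapshot("wrist"); np.save(f"w{dx}.npy",im); import pickle; pickle.dump(k,open(f"w{dx}.pkl","wb"))
    for n in ["transformer","plate","dial_bar","line_70","rocker_on","jar_mid"]:
        m=models.mark_of(n,"wrist"); print(n,[(np.round(x["at"],4).tolist(),round(x["score"],2)) for x in m[:2]])
    if dx==0: save("w0",im)
print(k["position"],telemetry.current_t())
E
```

```text
cam in tool [ 8.38199338e-02 -1.29234939e-04 -1.53778549e-01] [[0.0, -0.96, -0.29], [1.0, 0.0, 0.0], [-0.0, -0.29, 0.96]] 371.78722334231975
transformer [([0.5033, -0.115, -0.0002], 0.88)]
plate [([0.497, -0.0705, 0.1274], 0.6)]
dial_bar [([0.4935, -0.071, 0.1582], 0.74)]
line_70 [([0.5298, -0.1196, 0.1259], 0.86)]
rocker_on [([0.4707, -0.2009, 0.1367], 0.81)]
jar_mid [([0.4773, -0.3582, 0.0332], 0.63)]
transformer [([0.5032, -0.1162, 0.0011], 0.97)]
plate [([0.5006, -0.0752, 0.1239], 0.91), ([0.5776, -0.3407, 0.0186], 0.28)]
dial_bar [([0.4923, -0.0719, 0.1572], 0.96), ([0.5036, -0.1133, -0.0016], 0.74)]
line_70 []
rocker_on [([0.4686, -0.2007, 0.1355], 0.62), ([0.5293, -0.1172, 0.1258], 0.45)]
jar_mid [([0.4783, -0.3545, 0.0313], 0.67)]
[ 0.54910048 -0.12003044  0.61445521] 4.4917
```

View pics/w0.png

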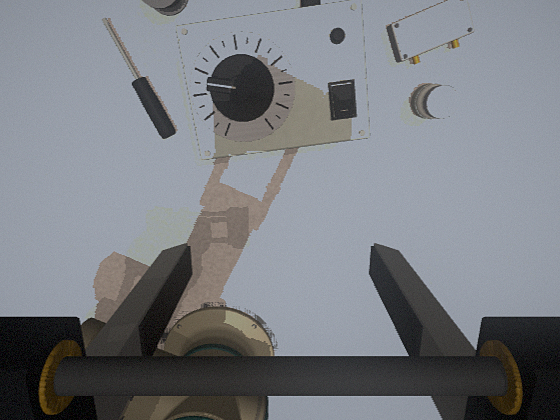

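The wrist view shows the knob at about (242,88) with its pointer to the left, roughly on the 20 line. The rocker is at (343,100), and the case is turned about +7°. I'll fit the dial scale to get the exact centre and yaw.

```bash
cat >> h.py <<'E'
def fitscale(k,im,c0,yaw0,z=0.127):
    from scipy.optimize import minimize
    g=cv2.GaussianBlur(cv2.cvtColor(im,cv2.COLOR_RGB2GRAY),(0,0),0.8).astype(np.float32)
    rad=np.linspace(.048,.061,8); A=np.radians(150-30*np.arange(11))
    def samp(c,yaw,off):
        a=(A+yaw+off)[:,None]; P=np.stack([c[0]+rad*np.cos(a),c[1]+rad*np.sin(a),z+0*rad+0*a],-1)
        m=proj(k,P.reshape(-1,3)).astype(np.float32)
        return cv2.remap(g,m[:,0][None],m[:,1][None],cv2.INTER_CUBIC).reshape(11,8)
    def f(x):
        c=np.array(c0)+np.array(x[:2])/1000; y=x[2]/50
        b=(samp(c,y,.1)+samp(c,y,-.1))/2
        return float((samp(c,y,0)/b).mean())
    best=min((minimize(f,[dx,dy,yaw0*50+dyw],method='Nelder-Mead',options=dict(initial_simplex=np.array([dx,dy,yaw0*50+dyw])+np.array([[0,0,0],[2,0,0],[0,2,0],[0,0,2]]))) for dx in(-3,0,3) for dy in (-3,0,3) for dyw in(-2,0,2)),key=lambda s:s.fun)
    return np.array(c0)+best.x[:2]/1000,best.x[2]/50,best.fun
E
python3 - <<'E'
from h import *; import pickle
out=[]
for d in ("0.0","0.06"):
    im=np.load(f"w{d}.npy");k=pickle.load(open(f"w{d}.pkl","rb"))
    c,y,s=fitscale(k,im,[.497,-.072],.12); print(c,np.degrees(y),s)
    o1=ortho(k,im,[.497,-.072],np.radians(7),.127,.08,390); o2=ortho(k,im,[.497,-.072],np.radians(7),.159,.08,390)
    out.append(np.hstack([o1,o2]))
out=np.vstack(out); save("o1",cv2.resize(out,(600,600)))
E
```

```text
[ 0.49524881 -0.0733139 ] 7.504346713504355 0.4954184591770172
[ 0.49535123 -0.07329733] 7.520115484426589 0.515155017375946
```

View pics/o1.png

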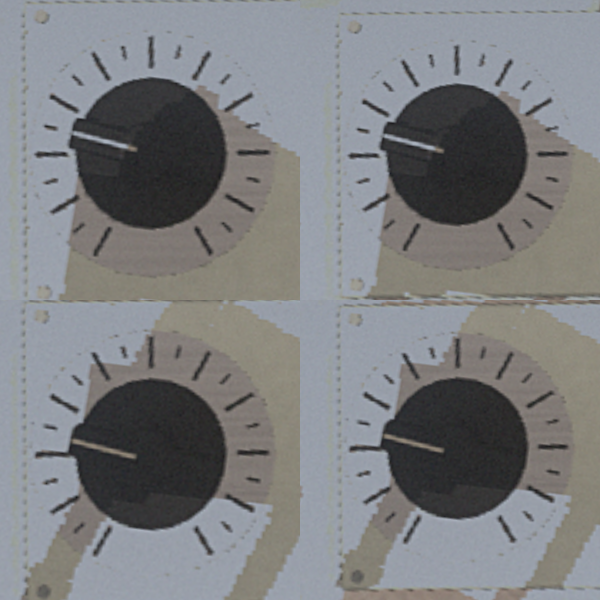

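The fit agrees in both views: dial centre (0.4953, -0.0733), yaw 7.5°. It predicts rocker_on at (0.4687, -0.2009), which matches the network. The pointer is at about 74° of dial angle, just under 25 on the scale. Next I'll plan and make the anticlockwise push.

```bash
cat >> h.py <<'E'
C=np.array([.4953,-.0733]); YAW=np.radians(7.5); TIP=r.nose_length
def world(dial): return np.radians(150)+YAW-dial      # world direction of the pointer
def pose(phi,side,end,half,rad=.029,off=.0205,z=.1405):
    """stick beside bar at world angle phi; side=-1: on clockwise side (pushes anticlockwise), +1 reverse; end=+1 pointer end"""
    u=np.array([np.cos(phi),np.sin(phi)]); t=np.array([-u[1],u[0]])
    p=C+end*(rad*u+side*off*t)
    return np.array([*p,z+TIP]),down(phi+half*np.pi)
def knob(k,im):
    o=ortho(k,im,C,YAW,.159,.045,450); v=o.max(2).astype(float)
    i,j=np.indices(v.shape); x=(224.5-i)/5; y=(224.5-j)/5; rr=np.hypot(x,y)
    m=((rr<37)&(v>np.median(v[rr<30])+45)).astype(np.uint8)
    n,l,s,_=cv2.connectedComponentsWithStats(m); b=1+np.argmax(s[1:,4]); m=l==b
    P=np.stack([x[m],y[m]],1); q=P.mean(0); d=np.linalg.svd(P-q,full_matrices=False)[2][0]; d*=np.sign(d@q)
    f=lambda w:(np.pi*150/180-np.arctan2(w[1],w[0])+.5)%(2*np.pi)-.5
    return f(d),f(q),q,m.sum(),o
def look(h=.28):
    q=down(YAW); p=C-.0838*np.array([np.cos(YAW),np.sin(YAW)])
    r.move_to([*p,.127+h-.154],q); r.hold(.3)
    k=vision.get_calibration("wrist"); return k,vision.snapshot("wrist")
E
python3 - <<'E'
from h import *; import pickle
for d in ("0.0","0.06"):
    print(knob(pickle.load(open(f"w{d}.pkl","rb")),np.load(f"w{d}.npy"))[:4])
def chain(a,b,side,end,half):
    out=[]
    for ph in np.linspace(a,b,12):
        j=inverse_kinematics(*pose(ph,side,end,half))
        if j is None: return None
        out.append(j)
    o=np.array(out); return o[:,5].round(2)[[0,6,11]].tolist(), np.abs(np.diff(o,axis=0)).max().round(2)
for n,a,b,s in(("ccw",1.55,-.03,-1),("cw",-.25,3.7,1)):
    for e in(1,-1):
        for h in(0,1): print(n,e,h,chain(world(a),world(b),s,e,h))
E
```

```text
(np.float64(1.3135822988558905), np.float64(1.3128950135922075), array([ 5.62443833, 20.66808803]), np.int64(2181))
(np.float64(1.6640184103623143), np.float64(0.13699660852387607), array([-23.70349379,  18.41902174]), np.int64(5152))
ccw 1 0 ([0.14, -0.7, -1.45], np.float64(0.15))
ccw 1 1 None
ccw -1 0 ([0.03, -0.85, -1.54], np.float64(0.15))
ccw -1 1 None
cw 1 0 ([-1.77, 0.51, 2.23], np.float64(0.39))
cw 1 1 None
cw -1 0 ([-1.67, 0.37, 2.24], np.float64(0.39))
cw -1 1 None
```

```bash
cat >> h.py <<'E'
def push(a,b,side,end=1,guard=None,vel=.04,step=.17,half=0):
    "arc with stick from bar angle a to b; True if guarded stop"
    fs=[]
    for d in np.linspace(a,b,max(2,int(np.ceil(abs(b-a)/step))+1))[1:]:
        p,q=pose(world(d),side,end,half); g=r.move_l(p,q,vel=vel,guard=guard)
        fs.append(round(float(np.linalg.norm(telemetry.current_wrist_force())),1))
        if g: print("stopped near",d,fs); return True,d
    print("end",b,fs); return False,b
E
python3 - <<'E'
from h import *
gripper_to(0.0,10)
print("op",telemetry.current_opening())
p,q=pose(world(1.75),-1,1,0); r.move_to(p+[0,0,.06],q); print(r.move_l(p,vel=.08,guard=6),telemetry.current_ee_pos()-p)
g,d=push(1.75,-.06,-1,guard=9)
pb,qb=pose(world(d+.25),-1,1,0); r.move_l(pb,qb,vel=.05); r.move_l(pb+[0,0,.08],vel=.15)
k,im=look(); res=knob(k,im); print(res[:4],fitscale(k,im,C,YAW)); 
save("z",np.hstack([ortho(k,im,C,YAW,.127,.075,390),cv2.resize(res[4],(390,390))])); print(telemetry.current_t())
E
```

```text
op 0.0006380911495970416
False [ 0.00045751 -0.00014875  0.00046829]
end -0.06 [0.5, 0.4, 1.8, 3.5, 2.9, 4.1, 3.9, 3.6, 4.2, 3.0, 8.3]
(np.float64(3.1018091368682734), np.float64(4.605487765424391), array([-10.7635848 , -24.31803744]), np.int64(3526)) (array([ 0.49514341, -0.0730333 ]), np.float64(0.13069194939457296), np.float64(-inf))
14.675h.py:30: RuntimeWarning: invalid value encountered in divide
  return float((samp(c,y,0)/b).mean())
h.py:30: RuntimeWarning: divide by zero encountered in divide
  return float((samp(c,y,0)/b).mean())
  np.max(np.abs(fsim[0] - fsim[1:])) <= fatol):
```

View pics/z.png

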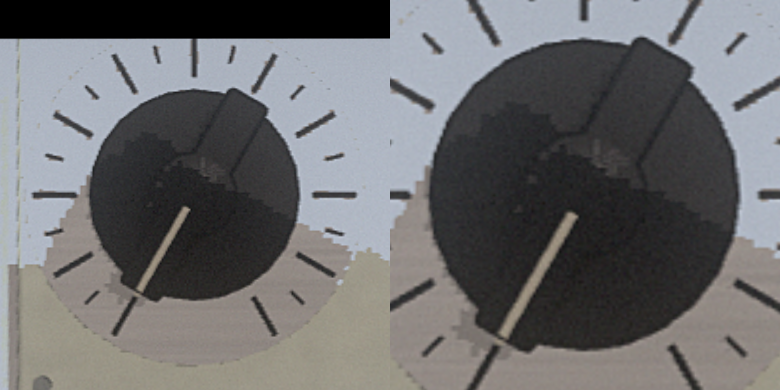

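The left half shows the white pointer running into the 0 line at about (120,325). The force also rose to 8.3 N at the end, so the knob is at its zero stop. Next is the rocker.

```bash
sed -i 's/m=((rr<37)&(v>np.median(v\[rr<30\])+45))/m=((rr<34)\&(v>125))/; s/def look(h=.28)/def look(h=.34)/' h.py
python3 - <<'E'
from h import *
ro=C+(R.from_euler('z',YAW).apply([-.043,-.123,0]))[:2]; print(ro)
q=down(YAW); r.move_to([*ro,.17+TIP],q)
print(r.move_l([*ro,.1275+TIP],vel=.03,guard=18), telemetry.current_ee_pos()[2]-TIP,telemetry.current_wrist_force())
r.move_l([*ro,.2+TIP],vel=.15)
k,im=look(); res=knob(k,im); print(res[:4])
print(fitscale(k,im,C,YAW)); save("rk",im); print(telemetry.current_t())
for n in ("rocker_on","rocker"): print(models.mark_of(n,"wrist")[:1] if n=="rocker_on" else "")
E
```

```text
[ 0.46872259 -0.20086034]
True 0.13014656545078676 [-0.58133696  0.62293966  4.09020753]
(np.float64(0.000734654601108442), np.float64(0.008049557574033805), array([-17.00680101,  10.002267  ]), np.int64(1191))
(array([ 0.49530648, -0.07310721]), np.float64(0.13100380607587186), np.float64(0.40046223998069763))
18.225
[{'at': [0.4671, -0.2022, 0.1307], 'score': 0.55}]
```

View pics/rk.png

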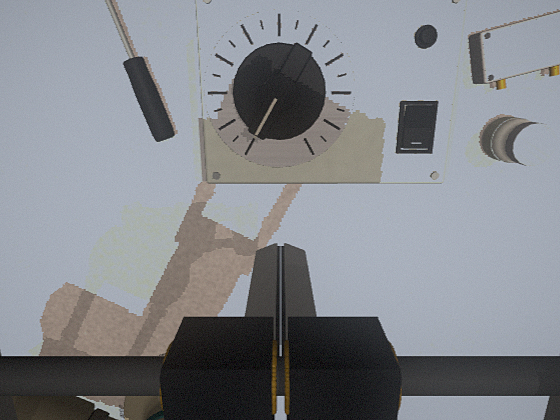

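The rocker's "on" half is flat with the white stroke showing at (416,143), and the 18 N guard tripped at a tip height of 130.1 mm, so it is on. The knob reads 0.0007 rad. Next is the clockwise push, stopping a little short so I can measure.

Run:
```python
from h import *
p,q=pose(world(-.4),1,1,0); r.move_to(p+[0,0,.06],q); print(r.move_l(p,vel=.08,guard=6))
g,d=push(-.4,3.5,1,guard=15)
pb,qb=pose(world(d-.25),1,1,0); r.move_l(pb,qb,vel=.05); r.move_l(pb+[0,0,.08],vel=.15)
k,im=look(); res=knob(k,im); print(res[:4],fitscale(k,im,C,YAW)[:2]); print(telemetry.current_t())
```

```text
False
end 3.5 [0.8, 1.3, 2.7, 4.0, 2.4, 2.4, 2.4, 2.5, 3.2, 2.2, 4.1, 3.1, 4.2, 2.9, 3.6, 2.8, 3.2, 3.7, 3.4, 3.2, 4.4, 2.8, 3.6]
(np.float64(3.512908924150371), np.float64(3.504995812831792), array([ 12.88484265, -15.81046885]), np.int64(1557)) (array([ 0.49531155, -0.07311128]), np.float64(0.13106420101440885))
31.1667
```

Run:
```python
from h import *
p,q=pose(world(3.3),1,1,0); r.move_to(p+[0,0,.06],q); r.move_l(p,vel=.1,guard=6)
g,d=push(3.3,3.654,1,guard=15,step=.18)
pb,qb=pose(world(d-.25),1,1,0); r.move_l(pb,qb,vel=.05); r.move_l(pb+[0,0,.08],vel=.15)
k,im=look(); res=knob(k,im); print(res[:4],fitscale(k,im,C,YAW)[:2]); print(telemetry.current_t())
save("f",np.hstack([ortho(k,im,C,YAW,.127,.075,390),cv2.resize(res[4],(390,390))]))
```

```text
end 3.654 [1.1, 3.1]
(np.float64(3.638216800157399), np.float64(3.6331685376797225), array([ 10.75333333, -17.31986928]), np.int64(1530)) (array([ 0.49532649, -0.0731048 ]), np.float64(0.13065601558616985))
35.625
```

View pics/f.png

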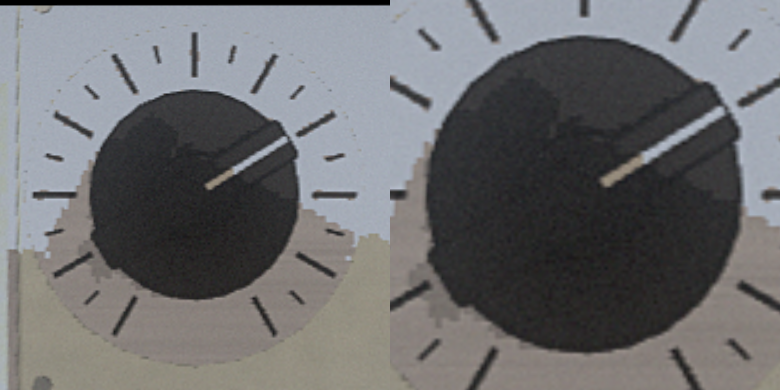

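The pointer at (288,140) now runs nearly into the 70 line, but it reads about 1.5° short. I'll give it one small top-up push.

Run:
```python
from h import *
p,q=pose(world(3.45),1,1,0); r.move_to(p+[0,0,.06],q); r.move_l(p,vel=.1,guard=6)
g,d=push(3.45,3.679,1,guard=15,step=.3)
pb,qb=pose(world(d-.25),1,1,0); r.move_l(pb,qb,vel=.05); r.move_l(pb+[0,0,.08],vel=.15)
k,im=look(); res=knob(k,im); print(res[:4],fitscale(k,im,C,YAW)[:2]); print(telemetry.current_t())
save("f2",im[:260])
```

```text
end 3.679 [1.4]
(np.float64(3.6754329536612893), np.float64(3.6690653083623337), array([ 10.09986911, -17.65104712]), np.int64(1528)) (array([ 0.49532511, -0.07311527]), np.float64(0.13110559340372085))
39.9417
```

View pics/f2.png

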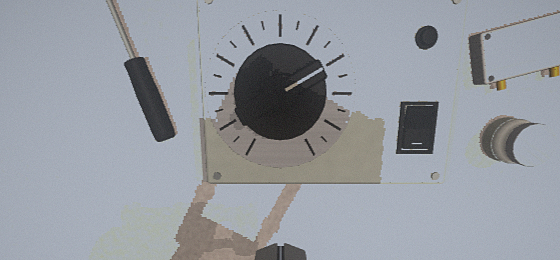

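The pointer at (325,70) lines up with the 70 line at (335,61), reading 3.67 rad against a target of 3.665, which is within about 0.5°. The rocker is on, nothing else has moved, and the fingers are clear.

```bash
python3 -c "
from plant import r
print(r.sign_off())"
```

```text
the job is handed in; nothing more can be done
None
```

The job is done and handed in: the knob was pushed to its zero stop, the rocker was pressed on, and the pointer was then brought to the 70 line (within about 0.6°), with the fingers clear at about 40 s of the 58 s allowed.

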